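# Unclip the desk air purifier's cover

### The job

The air purifier on the desk is due for a filter change: squeeze the two white tabs on its orange cover together, lift the cover straight off and set it down flat, right way up, in the middle of the green mat, without dropping it. Leave the similar blue cover of the charger box in place.

Things in the scene. Friction and masses are not known exactly. Their poses are not given: they have to be found in the camera images.
- purifier_cover: Orange clip-on cover of the white air purifier (box fixed to the desk, 110 x 82 mm, rim 90 mm up, round fan grilles on its ends). A cap 122 (x) by 94 mm (y), 22 mm high without tabs, 0.1 to 0.17 kg; dark slots on top; its skirt fits loosely over the box and is its foot when set down. Origin: centre, at the skirt's lower edge, z up; 72 mm above the desk when clipped on. Lifted 20 mm, it is clear of the box.
- tabs (a point): Point midway between the orange cover's two white upright tabs, 40 mm above the cover's origin, axes as the cover's. Tabs: 34 mm long (x), 5 mm thick, outer faces at y = +27 and -27 mm, rising from the plate (18 mm below this point) to 17 mm above it. Each slides inwards up to 13 mm on a spring (1.5 to 5.5 N); its hook holds the cover until pressed in 5 mm. Keep both pressed well in while lifting.
- charger_cover: Blue clip-on cover of the grey charger box, of the same size, height and tabs as the orange cover, but without grille slots; same origin and axes. To be left clipped on.
- mat: Flat green mat, 200 mm (x) by 180 mm (y), 4 mm thick, fixed to the desk. Origin: centre of its underside, at desk height. The cover goes here.
There are look-alikes about, which are no part of the job. Of the things like the purifier_cover, leave any that is red or turquoise; of the rest the smaller one is meant.

How it is judged:
On the way:
1. the orange cover is unclipped and lifted clear of the purifier (its skirt more than 110 mm above the desk) (height (world z) of purifier_cover above 0.11 m), for 0.1 s.
At the end, for the whole second after the job is handed in: The orange cover lies released and at rest on the green mat, right way up and level within 7 degrees, its skirt on the mat, its centre within 55 mm of the mat's centre along each side of the mat; the blue cover is still on the charger box (moved less than 12 mm) (x of purifier_cover in the frame of mat between -0.055 and 0.055 m and y of purifier_cover in the frame of mat between -0.055 and 0.055 m and z of purifier_cover in the frame of mat below 0.01 m and angle between purifier_cover's own z axis and vertical below 0.12 rad and linear speed of purifier_cover below 0.03 m/s and contact force between the fingers and purifier_cover below 0.1 N and distance of charger_cover from where it was at the start of the episode below 0.012 m); the robot touches nothing.
It fails at once if the orange cover is dropped (falls freely, from more than about 18 mm) (contact force between each of the arm, the fingers and purifier_cover below 0.05 N and linear speed of purifier_cover above 0.6 m/s).
It fails at once if the blue cover is pulled off or shifted by 12 mm (distance of charger_cover from where it was at the start of the episode above 0.012 m).
It also fails if it takes over 40 s, if anything falls off the work surface, if the arm or the gripper's body presses on something with over 40 N, if the wrist force passes 120 N, or if a joint passes its speed limit or range.

### The arm

A 6-joint arm with a two-finger parallel gripper is mounted at the origin on the work surface. World frame = base frame: x ahead of the robot, y to its left, z up, the work surface at z = 0. Lengths are in m, angles in rad, forces in N, time in s.
With the tool pointing down it reaches from about 0.3 to 0.85 m from the base axis. Payload 5.4 kg.
Tool frame: the origin (TCP) lies at the very end of the fingers, on their centre line; the grasp point (between the pads) lies 19 mm behind it (manip.grip_point_offset is the distance from the TCP to the grasp point, in m); z points along the fingers, y is the line along which they close (so a half turn about z gives the same grasp; the last joint's range is limited). The gripper opens to 85 mm and grips with 20 to 120 N. Pads are 22 mm wide; open, the fingers measure 114 mm over their backs; the gripper's body (76 mm by 85 mm) begins 54 mm behind the grasp point. The pads swing forward as they close: fully open they stand 13 mm farther back than shut.
Start: joints at [0.973, 0.158, 1.597, -0, 1.386, -0.21], TCP at [0.217, 0.532, 0.231] pointing down, gripper open.
Joint ranges: [-2.91, 2.91], [-0.94, 2.29], [0.18, 2.7], [-1.29, 4.43], [0.17, 2.64], [-3, 3]. Speed limits (rad/s): [2.57, 2.57, 3.14, 3.14, 3.14, 3.14].

### API

Orientations are given as a unit quaternion [x, y, z, w].
In Python, from workcell import manip gives the robot as it stands.
- The arm moves only by the shell command python3 -m jog 'ROWS'. ROWS is JSON, one flat list of numbers, 5 for each row, row after row: the opening, from 0 (shut) to 1 (fully open), then the shift along the world's x, y, z in mm, then the turn about the world's z in degrees. In form: [grip, tx, ty, tz, turn, grip, tx, ty, tz, turn, ...]. A call has 1 to 8 rows; each row is the pose to reach, as a shift and turn from the pose commanded when the call began; what a row does not reach only later rows make up. A row lasts 1/12 s, in which the tool goes at most 41.7 mm and 7.16 degrees, less where a joint would pass 70% of its speed; a pose out of reach is approached as far as the arm can. A call with a gripper value outside its range is refused whole. The fingers move at their own pace and stop on an object; the grip force is fixed at half the most. Time passes only in rows, so rows that repeat a pose let the fingers close. It gives the time, the measured TCP pose, the force, the opening and the grip force at its end, in the units of the state.
- manip.get_state(): the state, without advancing time (a new reading comes with each control period).
- manip.get_image(name): name is "scene" or "top"; returns a dict with "pixels" (420x560x3 uint8, red, green, blue), "mtx" (3x3 intrinsics, pixels), "R" (3x3) and "t" (3): a world point X has camera coordinates R X + t. Camera axes: x right, y down, z forward; pixel columns grow to the right and rows downward; lengths in m; the calibration is good to about 2 mm. A picture is of the moment at which its call begins. There is no depth.
- manip.hand_in(): hands the job in; it is judged then, once.
The state is a dict: "t": time; "qpos": joint angles; "qvel": joint speeds; "joint_efforts": joint torques, N m; "ee_pos": TCP position; "tool_rot": TCP orientation; "wrist_force": force on the tool from outside, world axes, zero at the start; "torque": the same for the moment, N m; "grip_width": opening from 0.0 (shut) to 1.0 (fully open); "grip_force": force on a finger pad.
Only numpy, scipy, OpenCV 4.12 (cv2) and the standard library are available. Lean on these libraries where they do the work, as an engineer would, in place of code of your own. Each camera call takes 0.05 s, during which the arm holds its last target. There are 200 camera calls.

## Working session

There is one attempt and no reset: what is moved stays moved. The work goes in short steps, Python scripts to look and compute and a shell command to move; the robot and the scene stay as the last step left them, time stands still between calls to the robot, and variables do not carry over. Pictures are saved under pics/ and viewed, at most 10 in all, crops included, and the job is handed in when it is done.

```bash
mkdir -p pics; ls; python3 - <<'E'
from workcell import manip
import cv2,pickle
for n in("scene","top"):
    d=manip.get_image(n); pickle.dump(d,open(f"pics/{n}0.pkl","wb"))
    cv2.imwrite(f"pics/{n}0.png",cv2.cvtColor(d["pixels"],cv2.COLOR_RGB2BGR))
    print(n,(-d["R"].T@d["t"]).round(3))
s=manip.get_state();print(s)
E
```

```text
pics
scene [0.866 0.854 0.973]
top [0.211 0.074 1.429]
{'t': 0.1, 'qpos': array([ 9.72866358e-01,  1.59010841e-01,  1.59811418e+00,  1.89155963e-05,
        1.38620004e+00, -2.10108331e-01]), 'qvel': array([-2.03220501e-03, -5.30802730e-04, -1.50953539e-03,  9.19492970e-05,
        2.03436004e-04,  1.59980637e-03]), 'joint_efforts': array([ 5.23508297e-04, -3.96990144e+01, -3.32337320e+01, -1.14341356e-04,
        4.12367677e-03, -8.08562817e-06]), 'ee_pos': array([0.21715502, 0.5318306 , 0.23039747]), 'tool_rot': array([ 1.92699521e-01,  9.81257430e-01, -7.92812009e-04, -3.49067515e-04]), 'wrist_force': array([-0.41042948, -0.85551885, -0.01838466]), 'torque': array([ 0.02264268, -0.06536981,  0.01878432]), 'grip_force': 0.0, 'grip_width': 0.9993958929116648}
```

View pics/scene0.png

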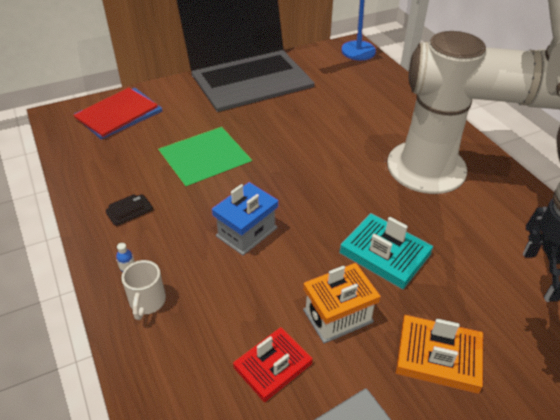

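View pics/top0.png

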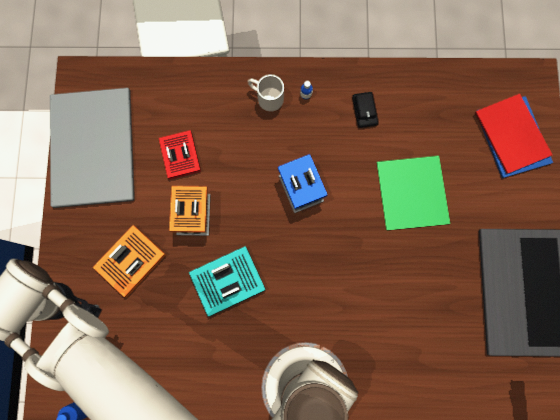

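The scene view shows the target, the orange cover on the white box, near (342,295). The top view shows it at (189,209), the mat at (413,192), the blue cover at (303,182), and the larger orange decoy at (129,260).

```bash
cat >h.py <<'E'
import numpy as np,cv2,pickle
def ray(d,px,z):
    c=-d["R"].T@d["t"]; out=[]
    for u,v in np.atleast_2d(px):
        r=d["R"].T@np.linalg.solve(d["mtx"],[u,v,1.]); out.append(c+r*(z-c[2])/r[2])
    return np.array(out)
def blob(d,lo,hi,near,close=5):
    m=cv2.inRange(cv2.cvtColor(d["pixels"],cv2.COLOR_RGB2HSV),lo,hi)
    if close: m=cv2.morphologyEx(m,cv2.MORPH_CLOSE,np.ones((close,close)))
    cs,_=cv2.findContours(m,cv2.RETR_EXTERNAL,cv2.CHAIN_APPROX_NONE)
    cs=[c for c in cs if cv2.contourArea(c)>8]
    return min(cs,key=lambda c:np.hypot(*(np.array(cv2.minAreaRect(c)[0])-near)))
def rect(d,c,z):
    P=ray(d,c[:,0,:],z)[:,:2]
    return cv2.minAreaRect((P*1000).astype(np.float32))
E
python3 - <<'E'
from h import *
d=pickle.load(open("pics/top0.pkl","rb"))
O=((8,120,80),(22,255,255));G=((50,120,60),(75,255,255));B=((100,120,60),(125,255,255))
print("orange",rect(d,blob(d,*O,(189,209),9),.094))
print("mat",rect(d,blob(d,*G,(413,192)),.004))
print("blue",rect(d,blob(d,*B,(303,182),9),.094))
W=((0,0,170),(180,60,255))
for p in((180,208),(195,208)):
    c=blob(d,*W,p,0);print("tab",cv2.boundingRect(c),rect(d,c,.129))
im=d["pixels"][170:250,140:240,::-1]
a=cv2.resize(im,None,fx=6,fy=6,interpolation=cv2.INTER_CUBIC)
cv2.imwrite("pics/crop.png",a)
E
```

```text
orange ((417.0162353515625, -0.68316650390625), (1404.719970703125, 962.991943359375), 89.98528289794922)
mat ((533.1495971679688, -305.58953857421875), (200.3526611328125, 180.63790893554688), 6.304264545440674)
blue ((540.8763427734375, 11.670578002929688), (124.99518585205078, 96.17094421386719), 22.65536880493164)
tab (175, 200, 3, 12) ((464.2979431152344, 339.5956726074219), (29.04985809326172, 5.193140983581543), 2.580512762069702)
tab (194, 200, 3, 13) ((463.44195556640625, 290.2420654296875), (31.736305236816406, 5.1931962966918945), 2.2263946533203125)
```

View pics/crop.png

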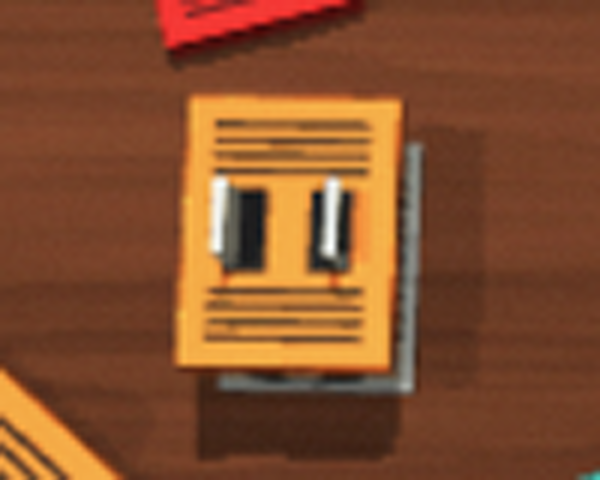

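The crop shows the cover's corners at about (190,97), (403,100), (388,370) and (177,366). The tab tops are near (220,215) and (333,218).

```bash
python3 - <<'E'
from h import *
from scipy.spatial.transform import Rotation as R
d=pickle.load(open("pics/top0.pkl","rb"))
c=np.array([(190,97),(403,100),(388,370),(177,366)])/6+[140,170]-.5
P=ray(d,c,.094)*1000;print(P.round(1),P.mean(0))
v=P[0]-P[3]+P[1]-P[2];print("long axis deg",np.degrees(np.arctan2(v[1],v[0])), [np.linalg.norm(P[i]-P[i-1]) for i in range(4)])
cc=blob(d,(8,200,150),(22,255,255),(189,209),3);print(rect(d,cc,.094))
from workcell import manip
s=manip.get_state();m=R.from_quat(s["tool_rot"]).as_matrix();print(m.round(3),s["ee_pos"])
d2=pickle.load(open("pics/scene0.pkl","rb"))
for n in((342,295),):
    cc=blob(d2,(8,150,100),(22,255,255),n,3);print(rect(d2,cc,.094))
E
```

```text
[[525.1 362.2  94. ]
 [524.5 266.9  94. ]
 [402.9 269.3  94. ]
 [403.8 362.2  94. ]] [464.07488765 315.12318209  94.        ]
long axis deg -0.5724388831147994 [np.float64(121.3039747647986), np.float64(95.32209431810608), np.float64(121.64163375238586), np.float64(92.90189195830578)]Traceback (most recent call last):
  File "<stdin>", line 7, in <module>
  File "h.py", line 12, in blob
    return min(cs,key=lambda c:np.hypot(*(np.array(cv2.minAreaRect(c)[0])-near)))
ValueError: min() iterable argument is empty
```

```bash
python3 -m jog '[1,247,-217,0,21.5,1,247,-217,0,21.5,1,247,-217,0,21.5,1,247,-217,0,21.5,1,247,-217,0,21.5,1,247,-217,0,21.5,1,247,-217,0,21.5,1,247,-217,0,21.5]'
```

```text
t: 0.77
ee_pos: [0.4606, 0.3178, 0.2309]
tool_rot: [0.006, 1.0, -0.0, -0.0]
wrist_force: [0.9, 0.3, 0.6]
grip_width: 1.0
grip_force: 0.0
```

```bash
python3 -m jog '[1,0,0,-40,0,1,0,0,-80,0,1,0,0,-80,0,1,0,0,-80,0]'
python3 - <<'E'
from workcell import manip
import cv2
d=manip.get_image("scene")["pixels"][180:380,230:480,::-1]
cv2.imwrite("pics/s1.png",cv2.resize(d,None,fx=3,fy=3))
E
```

```text
t: 1.1
ee_pos: [0.4575, 0.3187, 0.149]
tool_rot: [0.006, 1.0, -0.001, -0.003]
wrist_force: [0.8, 0.3, -0.1]
grip_width: 0.998
grip_force: 0.0
```

View pics/s1.png

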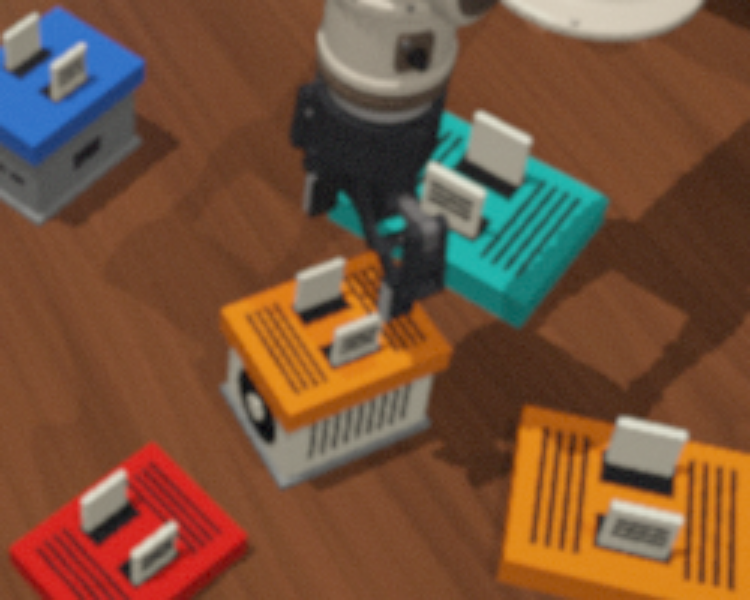

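The view shows the fingertips at crop (318,210) and (395,310), above the cover and seemingly offset. I'll check that by projecting, with a two-view test of the tab position.

```bash
python3 - <<'E'
from h import *
d=pickle.load(open("pics/scene0.pkl","rb"))
def pr(X):
    p=d["mtx"]@(d["R"]@np.array(X)+d["t"]);return ((p[:2]/p[2]-[230,180])*3).round()
print("tcp",pr([.4575,.3187,.149]),"fingers",pr([.4575,.3187+.045,.162]),pr([.4575,.3187-.045,.162]))
for s in(1,-1):print("tab top ends",pr([.464-.017,.315+s*.0245,.129]),pr([.464+.017,.315+s*.0245,.129]))
E
```

```text
tcp [352. 270.] fingers [391. 308.] [318. 208.]
tab top ends [379. 307.] [334. 325.]
tab top ends [341. 253.] [296. 271.]
```

```bash
python3 -m jog '[1,2,0,-25,0,1,2,0,-45,0,1,2,0,-45,0,1,2,0,-45,0,1,2,0,-45,0,1,2,0,-45,0]'
```

```text
t: 1.65
ee_pos: [0.4631, 0.3205, 0.1091]
tool_rot: [0.006, 1.0, 0.001, 0.002]
wrist_force: [-0.3, 0.1, 0.3]
grip_width: 1.0
grip_force: 0.0
```

```bash
python3 -m jog '[1,3,-4,-9,0,1,3,-4,-9,0,1,3,-4,-9,0,1,3,-4,-9,0,0.5,3,-4,-9,0,0.5,3,-4,-9,0,0.5,3,-4,-9,0]'
```

```text
t: 2.23
ee_pos: [0.4647, 0.3158, 0.0975]
tool_rot: [0.006, 1.0, 0.0, 0.0]
wrist_force: [0.6, 1.8, 1.9]
grip_width: 0.607
grip_force: 1.9
```

```bash
python3 -m jog '[0,0,0,2,0,0,0,0,2,0,0,0,0,2,0,0,0,0,2,0,0,0,0,2,0,0,0,0,2,0,0,0,0,2,0]'
python3 - <<'E'
from workcell import manip
import cv2
d=manip.get_image("scene")["pixels"][180:380,230:480,::-1]
cv2.imwrite("pics/s2.png",cv2.resize(d,None,fx=3,fy=3))
E
```

```text
t: 2.82
ee_pos: [0.4654, 0.3156, 0.1015]
tool_rot: [0.006, 1.0, -0.0, 0.001]
wrist_force: [-4.8, -3.0, 11.7]
grip_width: 0.257
grip_force: 61.6
```

View pics/s2.png

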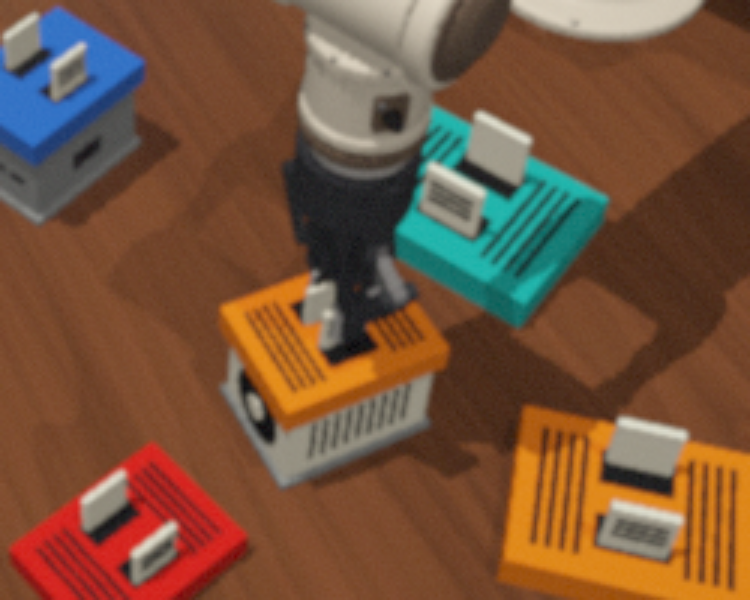

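Both tabs are pressed in and gripped, near crop (325,310). Lifting.

```bash
python3 -m jog '[0,0,0,8,0,0,0,0,18,0,0,0,0,30,0,0,0,0,45,0,0,0,0,60,0,0,0,0,75,0,0,0,0,75,0]'
python3 - <<'E'
from workcell import manip
import cv2
d=manip.get_image("scene")["pixels"][130:380,180:480,::-1]
cv2.imwrite("pics/s3.png",cv2.resize(d,None,fx=2.4,fy=2.4))
E
```

```text
t: 3.45
ee_pos: [0.4668, 0.3165, 0.1787]
tool_rot: [0.006, 1.0, 0.001, 0.003]
wrist_force: [0.9, -0.0, -0.6]
grip_width: 0.254
grip_force: 59.0
```

View pics/s3.png

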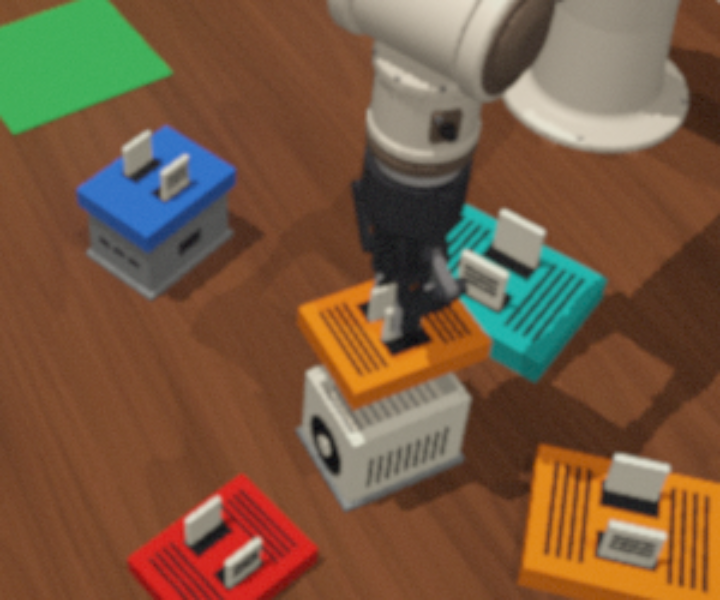

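The cover is off the box and held level, at crop (395,335).

```bash
python3 -m jog '[0,5,-10,35,0,0,10,-40,55,0,0,20,-80,55,0,0,25,-120,55,0,0,30,-160,55,0,0,35,-200,55,0,0,38,-240,55,0,0,40,-280,55,0]' && python3 -m jog '[0,5,-40,0,0,0,10,-80,0,0,0,15,-120,0,0,0,20,-160,0,0,0,22,-200,0,0,0,24,-240,0,0,0,26,-280,0,0,0,26,-310,0,0]' && python3 -m jog '[0,0,-30,0,0,0,0,-30,0,0,0,0,-30,0,0,0,0,-30,0,0]'; python3 -c "
from workcell import manip;print(manip.get_state()['qpos'])"
```

```text
t: 4.17
ee_pos: [0.5039, 0.0338, 0.2283]
tool_rot: [0.006, 1.0, 0.0, -0.001]
wrist_force: [0.5, 0.3, -2.0]
grip_width: 0.254
grip_force: 59.8
t: 4.83
ee_pos: [0.5298, -0.2774, 0.2279]
tool_rot: [0.007, 1.0, 0.0, -0.001]
wrist_force: [0.6, -0.8, -0.8]
grip_width: 0.253
grip_force: 59.7
t: 5.17
ee_pos: [0.5302, -0.3037, 0.2282]
tool_rot: [0.006, 1.0, 0.001, -0.001]
wrist_force: [-0.2, 1.3, -1.4]
grip_width: 0.259
grip_force: 59.8
[-7.17905962e-01  2.54376116e-01  1.49218262e+00  4.78402998e-04
  1.39725388e+00 -2.27603149e+00]
```

```bash
python3 -m jog '[0,0,0,-40,0,0,0,0,-80,0,0,0,0,-120,0,0,0,0,-150,0,0,0,0,-170,0,0,0,0,-182,0,0,0,0,-182,0,0,0,0,-182,0]'
python3 - <<'E'
from workcell import manip
import cv2
d=manip.get_image("scene")["pixels"][60:260,100:350,::-1]
cv2.imwrite("pics/s4.png",cv2.resize(d,None,fx=3,fy=3))
E
```

```text
t: 5.83
ee_pos: [0.531, -0.3038, 0.0478]
tool_rot: [0.006, 1.0, 0.0, 0.0]
wrist_force: [0.3, 0.5, -0.2]
grip_width: 0.253
grip_force: 59.8
```

View pics/s4.png

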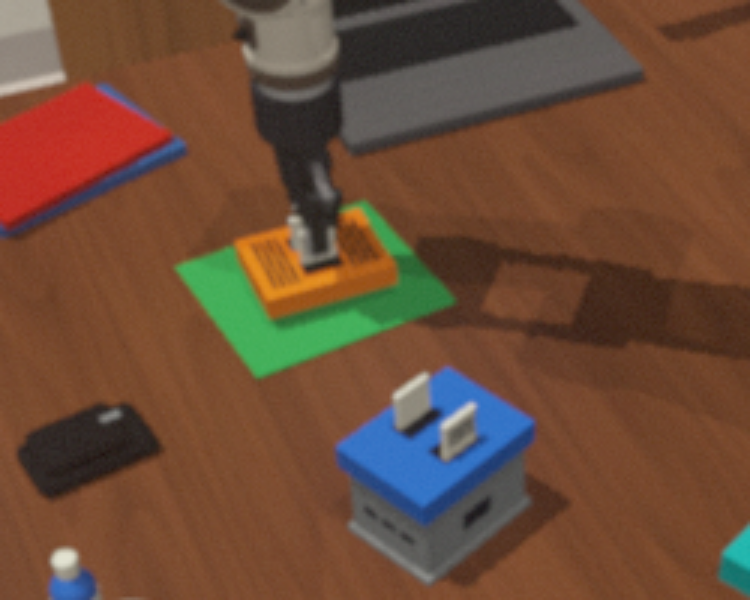

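The cover hovers over the mat at crop (317,262), level and near the middle. Lowering gently.

```bash
python3 -m jog '[0,0,0,-4,0,0,0,0,-8,0,0,0,0,-10,0,0,0,0,-10,0,0,0,0,-10,0]'; python3 -m jog '[0,0,0,-2,0,0,0,0,-2,0,0,0,0,-2,0]'
```

```text
t: 6.3
ee_pos: [0.5306, -0.3045, 0.0374]
tool_rot: [0.006, 1.0, 0.0, -0.0]
wrist_force: [0.9, -0.4, -1.9]
grip_width: 0.25
grip_force: 59.8
t: 6.55
ee_pos: [0.5305, -0.3044, 0.0352]
tool_rot: [0.006, 1.0, 0.0, -0.0]
wrist_force: [0.2, -0.4, -1.5]
grip_width: 0.252
grip_force: 59.8
```

```bash
python3 -m jog '[0,0,0,-2,0,0,0,0,-2,0,0,0,0,-2,0]'; python3 -m jog '[0,0,0,-1,0,0,0,0,-1,0,0,0,0,-1,0]'
```

```text
t: 6.8
ee_pos: [0.5309, -0.3048, 0.0336]
tool_rot: [0.006, 1.0, -0.0, 0.0]
wrist_force: [1.5, -0.9, 0.5]
grip_width: 0.259
grip_force: 60.1
t: 7.05
ee_pos: [0.531, -0.3048, 0.0336]
tool_rot: [0.006, 1.0, -0.0, 0.0]
wrist_force: [-1.8, 1.5, 5.7]
grip_width: 0.257
grip_force: 61.6
```

Contact is confirmed: z has stopped at 33.6 mm and the force is rising. Release and retreat.

```bash
python3 -m jog '[0.5,0,0,1,0,0.8,0,0,1,0,1,0,0,1,0,1,0,0,1,0,1,0,0,1,0,1,0,0,1,0,1,0,0,1,0,1,0,0,1,0]' && python3 -m jog '[1,0,0,15,0,1,0,0,40,0,1,0,0,80,0,1,0,0,120,0,1,0,100,150,0,1,0,100,150,0,1,0,100,150,0,1,0,100,150,0]'
python3 -m jog '[1,-60,100,0,0,1,-60,100,0,0,1,-60,100,0,0,1,-60,100,0,0,1,-60,100,0,0,1,-60,100,0,0]'
python3 - <<'E'
from workcell import manip
from h import *
d=manip.get_image("top");cv2.imwrite("pics/t5.png",d["pixels"][:,:,::-1])
try: print(rect(d,blob(d,(8,190,100),(22,255,255),(410,190),5),.026))
except Exception as e: print(e)
print("blue",rect(d,blob(d,(100,120,60),(125,255,255),(303,182),9),.094))
E
```

```text
t: 7.72
ee_pos: [0.5307, -0.3045, 0.0334]
tool_rot: [0.006, 1.0, -0.0, 0.0]
wrist_force: [-0.1, 0.4, -0.4]
grip_width: 1.002
grip_force: 0.0
t: 8.38
ee_pos: [0.5316, -0.2011, 0.1854]
tool_rot: [0.004, 1.0, -0.0, 0.001]
wrist_force: [-0.5, -0.5, -0.9]
grip_width: 0.995
grip_force: 0.0
t: 8.88
ee_pos: [0.471, -0.1053, 0.1835]
tool_rot: [0.006, 1.0, -0.0, 0.0]
wrist_force: [1.0, -0.2, 0.0]
grip_width: 1.0
grip_force: 0.0
((509.946044921875, -318.1875), (8.538185119628906, 25.11435890197754), 0.4764821529388428)
blue ((540.8731079101562, 11.74993896484375), (125.00885772705078, 96.27413940429688), 22.602886199951172)
```

View pics/t5.png

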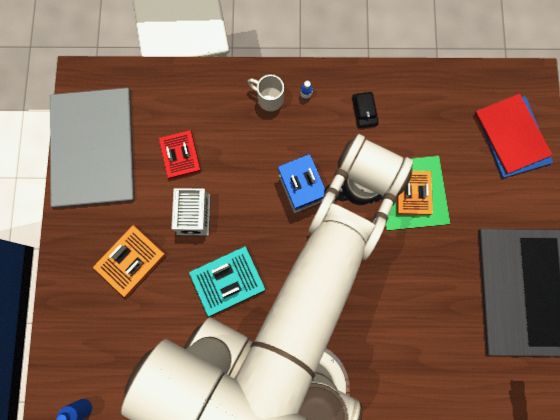

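The cover sits flat and centred on the mat, around (415,192). The blue cover is at (303,182), where it was, and the robot is clear.

```bash
python3 -c "
from workcell import manip;print(manip.hand_in())"
```

```text
the job is handed in; nothing more can be done
None
```

I unclipped the orange cover, lifted it off and set it down flat near the middle of the green mat; the blue cover did not move, and the job is handed in (no verdict was returned).

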